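# File the tooth tops of a brush-rest comb

### The job

The aluminium brush-rest comb in the sprung wooden jig needs its three tooth tops filed: take the file by its wooden grip and, with light pressure, push it toe first, flat and square across each tooth towards the far side of the jig, the left tooth first (as the robot sees it), then the middle, then the right. Each stroke starts on the front third of the blade and runs to well past its middle; lift the file clear after each stroke and never drag it back over the comb. Then leave the file lying flat, grip up, inside the shallow white tray, without disturbing the brush pot, tub or bottle.

Things in the scene. Friction and masses are not known exactly. Their poses are not given: they have to be found in the camera images.
- file: Loose flat file in a holder, ~0.25 kg. Origin: centre of the blade's underside (filing face); x to the toe, z up. Dark steel blade 160 x 20 x 6 mm, its front 30 mm narrowed to 13. A wooden grip block on top: 70 long (x -50 to 20 mm) x 24 wide, upright flat sides 6 to 56 mm above the filing face. Starts flat on the table, toe away from the robot within 0.9 rad, on the jig's side opposite the tray
- file_toe (a point): Tip of the toe, on the filing face: 80 mm ahead (x) of the file's origin; same axes as the file
- file_grip (a point): Centre of the wooden grip's faces, where to hold it: x -15 mm, 38 mm above the filing face; close the fingers across the 24 mm (file y). Teeth pass under the blade, so keep fingertips 15 mm or more above the filing face
- jig: Fixed wooden jig, base 100 (x) x 130 (y) x 16 mm, wooden end bars up to 46 mm high; origin under its centre; x = forward stroke direction, towards its far side (yaw up to 0.35 rad), y to its left, z up. A metal carriage on springs holds the upright comb: an aluminium plate 4 mm thick (x), 106 wide (y), lying in the jig's y-z plane
- tooth_left (a point): Centre of the top face of the comb's left tooth (jig y +40 mm, 100 mm above the jig's underside). Each tooth top is 4 mm (x) by 22 mm (y), with gaps of 18 mm between teeth, 18 mm deep. Axes as the jig's; it moves with the comb
- tooth_middle (a point): The same for the middle tooth (jig y 0)
- tooth_right (a point): The same for the right tooth (jig y -40 mm)
- carriage (a joint): Sprung float of carriage and comb along the jig's x, m, 0 at rest, +-10 mm, 900 N/m, well damped. The file's drag moves it: positive while the file is pushed forward under pressure, negative when the file is dragged back
- comb (a joint): How far the comb is pressed down in the carriage, m, 0 free, at most 12 mm; about 0.9 N preload then 1200 N/m. Light filing pressure is some 3 to 5 mm; 9 mm or more is pressing too hard
- tray: Fixed shallow white open tray 210 (x) x 110 (y) x 16 mm high, walls and floor 4 mm; origin under its centre; the file lies in it lengthwise along x, either way round
- brush_pot: White pot, 68 mm across, 100 mm high, with brushes up to 166 mm high; loose; origin under its centre
- tub: Closed white tub, 84 mm across, 85 mm high; loose; origin under its centre
- bottle: Amber bottle, 52 mm across, 125 mm high; loose; origin under its centre
Things that resemble listed ones, but are neither listed nor needed, are in the scene too. There is more than one size of the file; the job needs the smaller.

How it is judged:
By the outcome, as a careful person would: the job done as asked, in the order asked, and still so for the second after the job is handed in, with the robot touching nothing.
It also fails if it takes over 64 s, if anything falls off the work surface, if the arm or the gripper's body presses on something with over 40 N, if the wrist force passes 120 N, or if a joint passes its speed limit or range.

### The arm

A 7-joint arm with a two-finger parallel gripper is mounted at the origin on the work surface. World frame = base frame: x ahead of the robot, y to its left, z up, the work surface at z = 0. Lengths are in mm, angles in rad, forces in N, time in s.
With the tool pointing down it reaches from about 400 to 750 mm from the base axis. Payload 19.5 kg.
Tool frame: the origin (TCP) lies on the centre line of the jaws, within the pads' length; the fingertips stand 19 mm ahead of it and the grasp point (between the pads) is the TCP; z points along the fingers, y is the line along which they close (so a half turn about z gives the same grasp; the last joint's range is limited). The gripper opens to 85 mm and grips with 20 to 120 N. Pads are 22 mm wide; open, the fingers measure 114 mm over their backs; the gripper's body (76 mm by 85 mm) begins 54 mm behind the grasp point. The pads swing forward as they close: fully open they stand 13 mm farther back than shut.
Start: joints at [-1.246, 0.707, -0.028, 1.485, 0.022, 0.951, -0.075], TCP at [206.199, 536.73, 250.268] pointing down, gripper open.
Joint ranges: [-2.71, 2.71], [-0.32, 2.16], [-1.57, 1.52], [0, 2.45], [-1.46, 4.6], [0, 2.02], [-2.83, 2.83]. Speed limits (rad/s): [1.89, 1.89, 2.57, 2.57, 3.01, 3.01, 3.01].

### API

Orientations are given as a unit quaternion [x, y, z, w].
In Python, from cell import manip gives the robot as it stands.
- The arm moves only by the shell command python3 -m pendant 'ROWS'. ROWS is a JSON object of lists of equal length, an entry for each row: "translation": the shift along the tool's x, y, z in cm, a list of three; "spin": the turn about the tool's z in degrees; "fingers": the closure, from 0 (fully open) to 1 (shut). In form: {"translation": [[x, y, z], ...], "spin": [spin, ...], "fingers": [fingers, ...]}. A call has 1 to 12 rows; each row shifts and turns the commanded pose from where the row before left it, along the tool's axes as they then stand; what a row does not reach is not made up. A row lasts 1/10 s, in which the tool goes at most 50 mm and 8.59 degrees, less where a joint would pass 70% of its speed; a pose out of reach is approached as far as the arm can. A call is refused whole if a number of a shift passes 5 or a number of a turn 8.59, either way. A call with a gripper value outside its range is refused whole. The fingers move at their own pace and stop on an object; the grip force is fixed at half the most. Time passes only in rows, so rows that do not move let the fingers close. It gives the time, the measured TCP pose, the force, the opening and the grip force at its end, in the units of the state.
- manip.state(): the state, without advancing time (a new reading comes with each control period).
- manip.snapshot(name): name is "scene" or "top" or "wrist"; returns the picture (384x512x3 uint8, red, green, blue); there is no depth.
- manip.camera_params(name): a dict with "fx", "fy", "cx", "cy" (pixels), "k1" (the pictures are not rectified: a ray, as slopes to the right and down, at radius r is drawn at 1 + k1 r^2 times it, then the intrinsics apply), "T" (4x4, takes a point from camera to world coordinates). Camera axes: x right, y down, z forward; pixel columns grow to the right and rows downward; lengths in mm; the calibration is good to about 2 mm. A picture is of the moment at which its call begins: read the wrist's pose just before it. camera_params takes no time and is no camera call; for the wrist camera it gives the pose at the moment of the call.
- manip.hand_in(): hands the job in; it is judged then, once.
The state is a dict: "t": time; "joint_positions": joint angles; "dq": joint speeds; "joint_efforts": joint torques, N m; "tool_pos": TCP position; "eef_rot": TCP orientation; "wrist_force": force on the tool from outside, world axes, zero at the start; "moment": the same for the moment, N m; "gripper_width": finger opening in mm; "finger_force": force on a finger pad.
Only numpy, scipy, OpenCV 4.12 (cv2) and the standard library are available. Lean on these libraries where they do the work, as an engineer would, in place of code of your own. Each camera call takes 0.05 s, during which the arm holds its last target. There are 200 camera calls.

## Working session

There is one attempt and no reset: what is moved stays moved. The work goes in short steps, Python scripts to look and compute and a shell command to move; the robot and the scene stay as the last step left them, time stands still between calls to the robot, and variables do not carry over. Pictures are saved under pics/ and viewed, at most 10 in all, crops included, and the job is handed in when it is done.

```bash
ls; mkdir -p pics; python3 - <<'E'
from cell import manip
import cv2, numpy as np
s=manip.state(); print({k:np.round(v,3).tolist() for k,v in s.items()})
for n in ["scene","top"]:
    im=manip.snapshot(n); cv2.imwrite(f"pics/{n}0.png",im[:,:,::-1])
    p=manip.camera_params(n); print(n,{k:np.round(v,4).tolist() for k,v in p.items()})
a=cv2.imread("pics/scene0.png");b=cv2.imread("pics/top0.png")
cv2.imwrite("pics/v1.png",cv2.resize(b,(800,600),interpolation=cv2.INTER_CUBIC))
cv2.imwrite("pics/v2.png",cv2.resize(a,(800,600),interpolation=cv2.INTER_CUBIC))
E
```

```text
pics
{'t': 0.0, 'joint_positions': [-1.246, 0.707, -0.028, 1.485, 0.022, 0.951, -0.075], 'dq': [0.001, -0.001, 0.001, -0.002, 0.001, 0.0, -0.001], 'joint_efforts': [-0.0, -88.323, 1.234, -23.617, 0.017, 0.007, -0.0], 'tool_pos': [206.119, 536.525, 249.839], 'eef_rot': [0.182, 0.983, -0.001, -0.0], 'wrist_force': [-0.385, 0.157, 0.498], 'moment': [-0.035, -0.032, -0.044], 'finger_force': 0.0, 'gripper_width': 84.918}
scene {'fx': 475.4155, 'fy': 475.4155, 'cx': 253.8584, 'cy': 193.9123, 'k1': -0.1364, 'T': [[0.588, 0.6502, -0.4811, 982.8303], [0.8088, -0.4685, 0.3553, -368.7205], [0.0056, -0.5981, -0.8014, 995.9482], [0.0, 0.0, 0.0, 1.0]]}
top {'fx': 353.2115, 'fy': 353.2115, 'cx': 255.568, 'cy': 193.4801, 'k1': -0.0379, 'T': [[0.0279, -0.9925, 0.1189, 356.2611], [-0.9996, -0.0286, -0.0045, 18.7636], [0.0079, -0.1187, -0.9929, 1034.7409], [0.0, 0.0, 0.0, 1.0]]}
```

View pics/v1.png

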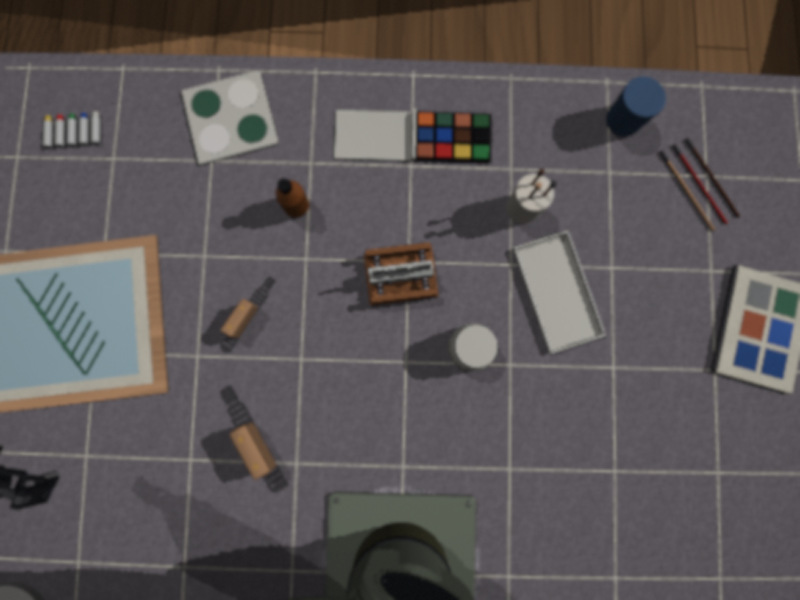

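View pics/v2.png

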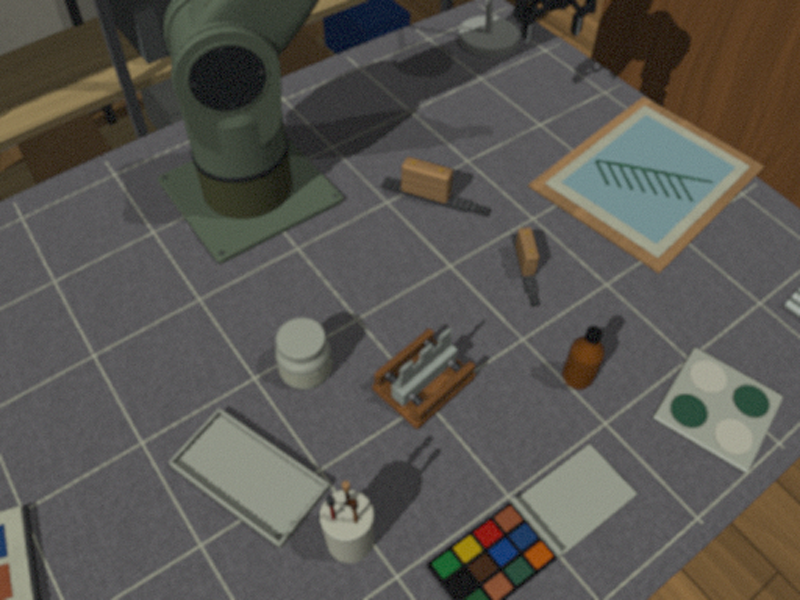

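The top view shows two wood-gripped files: the smaller at (240,318) and the larger at (255,450) in the enlarged picture. The jig is at (400,273), the tray at (558,293), the pot at (535,192), the tub at (475,347) and the bottle at (292,197). The job needs the one at (240,318), because it is smaller and lies opposite the tray. I'll confirm that in a crop and measure it.

```bash
cat > h.py <<'E'
import numpy as np, cv2
from cell import manip
def ray(n,uv,p=None):
    p=p or manip.camera_params(n)
    K=np.array([[p["fx"],0,p["cx"]],[0,p["fy"],p["cy"]],[0,0,1]])
    d=np.array([p["k1"],0,0,0,0.]); uv=np.asarray(uv,float).reshape(-1,1,2)
    s=cv2.undistortPointsIter(uv,K,d,None,None,(3,50,1e-9)).reshape(-1,2)
    T=np.array(p["T"]); return T[:3,3],np.c_[s,np.ones(len(s))]@T[:3,:3].T
def plane(n,uv,z,p=None):
    o,d=ray(n,uv,p); return o+d*((z-o[2])/d[:,2])[:,None]
def proj(n,P,p=None):
    p=p or manip.camera_params(n); T=np.array(p["T"]); q=(np.asarray(P,float).reshape(-1,3)-T[:3,3])@T[:3,:3]
    s=q[:,:2]/q[:,2:]; s=s*(1+p["k1"]*(s**2).sum(1))[:,None]
    return s*[p["fx"],p["fy"]]+[p["cx"],p["cy"]]
E
python3 - <<'E'
from h import *
b=cv2.imread("pics/top0.png");a=cv2.imread("pics/scene0.png")
def cnt(im,lo,hi,box,z,n,name):
    x0,y0,x1,y1=box; h=cv2.cvtColor(im,cv2.COLOR_BGR2HSV)
    m=np.zeros(im.shape[:2],np.uint8); m[y0:y1,x0:x1]=cv2.inRange(h,np.array(lo),np.array(hi))[y0:y1,x0:x1]
    c=max(cv2.findContours(m,0,2)[0],key=cv2.contourArea)
    r=cv2.minAreaRect(c); px=cv2.boxPoints(r)
    P=plane(n,px,z)[:,:2]; P0=P.mean(0)
    e=[P[1]-P[0],P[2]-P[1]]; e=max(e,key=np.linalg.norm); l=sorted([np.linalg.norm(P[1]-P[0]),np.linalg.norm(P[2]-P[1])])
    print(name,"px",np.round(r[0]),"xy",P0.round(1),"long-axis yaw",round(float(np.arctan2(e[1],e[0])),3),"size",np.round(l,1))
wood=([5,80,60],[20,255,255])
cnt(b,*wood,(135,180,180,225),56,"top","smallfile grip")
cnt(b,*wood,(140,260,185,312),56,"top","big grip")
wh=([0,0,120],[180,60,255])
cnt(b,*wh,(322,142,392,230),16,"top","tray")
cnt(b,*wh,(328,108,358,136),100,"top","pot")
cnt(b,*wh,(288,205,322,238),85,"top","tub")
cnt(b,*wood,(228,150,285,198),46,"top","jig")
cnt(b,*wh,(232,160,282,186),100,"top","comb")
c1=cv2.resize(b[150:320,125:205],(282,600),interpolation=cv2.INTER_CUBIC)
c2=cv2.resize(b[145:205,220:290],(500,428),interpolation=cv2.INTER_CUBIC)
o=np.zeros((600,790,3),np.uint8); o[:,:282]=c1; o[:428,285:785]=c2
cv2.imwrite("pics/v3.png",cv2.convertScaleAbs(o,alpha=1.6))
E
```

```text
smallfile grip px [152. 204.] xy [436.9 300.6] long-axis yaw -0.534 size [34.  71.9]
big grip px [161. 288.] xy [208.5 262.6] long-axis yaw -2.579 size [46.3 94.3]
tray px [357. 186.] xy [ 509.2 -282.6] long-axis yaw -2.807 size [107.8 211.7]
pot px [342. 122.] xy [ 672.  -216.8] long-axis yaw -2.264 size [67.7 70.9]
tub px [304. 220.] xy [ 400.8 -119.1] long-axis yaw -3.133 size [67.7 72.6]
jig px [257. 184.] xy [503.3  11. ] long-axis yaw -1.541 size [ 54.3 130.6]
comb px [256. 170.] xy [532.2  14. ] long-axis yaw -1.488 size [ 11.8 110.6]
```

View pics/v3.png

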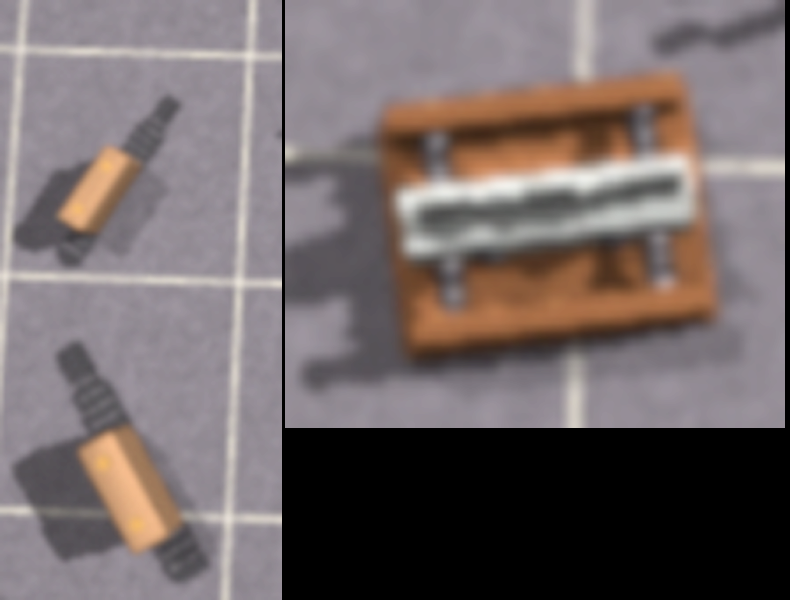

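The crop confirms it. The upper file, at about (152,204) in top pixels, has a 72 mm grip, and the other's is 94 mm, so the upper one is the small file, with its toe up and to the right. I'm moving above it.

```bash
python3 -m pendant '{"translation":[[-3,-1.4,0],[-3,-1.4,0],[-3,-1.4,0],[-3,-1.4,0],[-3,-1.4,0],[-3,-1.4,0],[-3,-1.4,0],[-3,-1.4,0],[-3,-1.4,0],[-3,-1.2,0],[0,0,0],[0,0,0]],"spin":[0,0,0,0,0,0,0,0,0,0,4.8,4.8],"fingers":[0,0,0,0,0,0,0,0,0,0,0,0]}'
python3 - <<'E'
from h import *
p=manip.camera_params("wrist"); im=manip.snapshot("wrist")[:,:,::-1]
s=manip.state(); print(s["t"],s["tool_pos"],s["eef_rot"]); print({k:np.round(v,3).tolist() for k,v in p.items()})
cv2.imwrite("pics/w1.png",im)
hsv=cv2.cvtColor(np.ascontiguousarray(im),cv2.COLOR_BGR2HSV); m=cv2.inRange(hsv,np.array([5,80,60]),np.array([20,255,255]))
for c in sorted(cv2.findContours(m,0,2)[0],key=cv2.contourArea)[-2:]:
    r=cv2.minAreaRect(c); P=plane("wrist",cv2.boxPoints(r),56,p)[:,:2]; print(r, P.round(1).tolist(),P.mean(0))
E
```

```text
t: 1.3
tool_pos: [437.3, 299.4, 250.0]
eef_rot: [0.266, 0.964, -0.0, -0.0]
wrist_force: [-0.7, 0.0, -0.2]
gripper_width: 85.3
finger_force: 0.0
1.35 [436.91834599 299.95359379 250.04687673] [ 2.68648956e-01  9.63238109e-01 -1.94957015e-04 -2.12357388e-04]
{'fx': 307.418, 'fy': 307.418, 'cx': 250.01, 'cy': 187.646, 'k1': -0.069, 'T': [[0.514, 0.823, 0.242, 375.688], [0.858, -0.493, -0.146, 336.787], [-0.001, 0.283, -0.959, 372.844], [0.0, 0.0, 0.0, 1.0]]}
((256.5, 163.49996948242188), (20.999996185302734, 66.99998474121094), 0.0) [[462.5, 279.3], [400.9, 316.5], [411.9, 334.9], [474.2, 298.8]] [437.362486   307.37684308]
((412.83343505859375, 67.90753936767578), (232.78221130371094, 100.86691284179688), 55.59733581542969) [[325.8, 426.7], [320.3, 518.3], [555.9, 571.0], [566.9, 463.5]] [442.20452973 494.86855297]
```

View pics/w1.png

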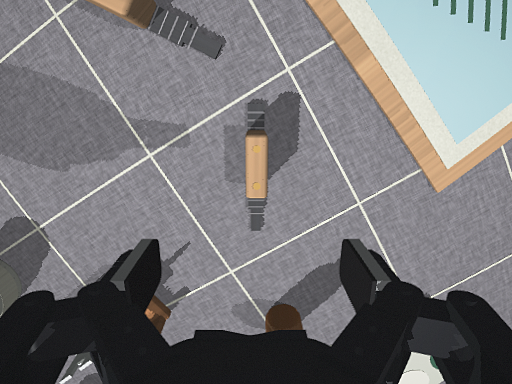

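The wrist view shows the grip at (256,165), aligned with the image columns, with the toe at the bottom (256,228). It lies 6.5 mm along +tool y. I'm shifting, descending and closing.

```bash
python3 -m pendant '{"translation":[[0.2,0.65,3],[0,0,3],[0,0,3],[0,0,3],[0,0,3],[0,0,3],[0,0,2],[0,0,1.2],[0,0,0]],"spin":[0,0,0,0,0,0,0,0,0],"fingers":[0,0,0,0,0,0,0,0,0]}'
python3 -m pendant '{"translation":[[0,0,0],[0,0,0],[0,0,0],[0,0,0],[0,0,0],[0,0,0]],"spin":[0,0,0,0,0,0],"fingers":[1,1,1,1,1,1]}'
```

```text
t: 2.25
tool_pos: [437.8, 306.7, 37.2]
eef_rot: [0.263, 0.965, -0.001, -0.001]
wrist_force: [0.2, -0.1, 0.8]
gripper_width: 84.8
finger_force: 0.0
t: 2.85
tool_pos: [438.5, 307.0, 38.8]
eef_rot: [0.264, 0.965, 0.0, 0.0]
wrist_force: [-0.8, -0.9, 8.2]
gripper_width: 23.4
finger_force: 58.9
```

```bash
python3 -m pendant '{"translation":[[0,0,-2],[0,0,-3],[0,0,-3],[0,0,-3],[0,0,-3],[0,0,-3],[0,0,-4],[0,0,0]],"spin":[0,0,-7.1,-7.1,-7.1,-7.1,-7.1,0],"fingers":[1,1,1,1,1,1,1,1]}'
python3 -m pendant '{"translation":[[-1.57,-2.47,0],[-1.57,-2.47,0],[-1.57,-2.47,0],[-1.57,-2.47,0],[-1.57,-2.47,0],[-1.57,-2.47,0],[-1.57,-2.47,0],[-1.57,-2.47,0],[0,0,0],[0,0,0]],"spin":[0,0,0,0,0,0,0,0,0,0],"fingers":[1,1,1,1,1,1,1,1,1,1]}'
python3 - <<'E'
from h import *
import json
p=manip.camera_params("wrist"); im=manip.snapshot("wrist")[:,:,::-1]
s=manip.state(); q=s["eef_rot"]; print(s["t"],s["tool_pos"],"file yaw",np.arctan2(-2*q[0]*q[1],q[1]**2-q[0]**2),s["gripper_width"],s["wrist_force"])
json.dump({k:np.array(v).tolist() for k,v in p.items()},open("w2.json","w"))
cv2.imwrite("pics/w2.png",im); cv2.imwrite("pics/w2v.png",cv2.resize(im,(800,600),interpolation=cv2.INTER_CUBIC))
E
```

```text
t: 3.65
tool_pos: [439.4, 307.6, 252.4]
eef_rot: [-0.044, 0.999, 0.002, 0.003]
wrist_force: [0.7, 0.4, -4.2]
gripper_width: 23.2
finger_force: 59.9
t: 4.65
tool_pos: [580.0, 120.5, 247.5]
eef_rot: [-0.042, 0.999, -0.0, -0.001]
wrist_force: [-0.9, 0.5, -3.3]
gripper_width: 23.2
finger_force: 59.8
4.7 [579.73826496 121.29059503 247.73892535] file yaw 0.08508974752017127 23.222980244037785 [-1.02332262  0.43505518 -3.25819474]
```

View pics/w2v.png

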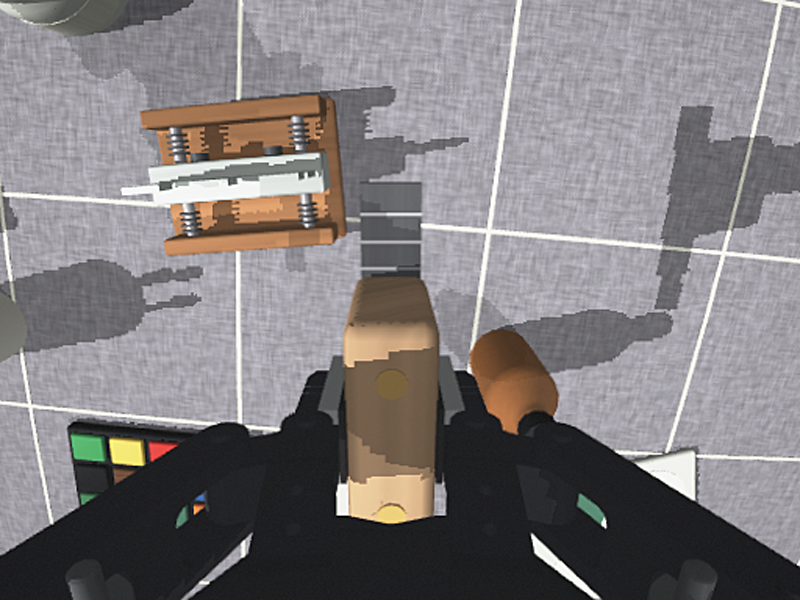

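The wrist view shows the file held square, with its heel end at (361–421,183) and centred. The jig is at (245,175) with bars at (235,112) and (250,240), and the comb runs along (120–325,165–195). The bottle, at (513,370), is clear below. I'm enlarging the comb.

```bash
python3 - <<'E'
from h import *
import json
p=json.load(open("w2.json")); im=cv2.imread("pics/w2.png")
tcp=np.array([579.9,120.8,247.7]); yaw=.085
P=plane("wrist",[[361/1.5625,183/1.5625],[421/1.5625,183/1.5625]],tcp[2]-32,p); f=np.array([np.cos(yaw),np.sin(yaw),0])
print("heel",P.round(1),"along",(P-tcp)@f,"lat",(P-tcp)@[-f[1],f[0],0])
print("bottle cap",plane("wrist",[[536/1.5625,425/1.5625]],125,p), plane("top",[[285/1.5625,186/1.5625]],125))
# jig bars outer corners: near bar top outer corners / far bar
print(plane("wrist",np.array([[142,112],[320,95],[165,254],[333,243]])/1.5625,46,p).round(1))
# overlay of predicted tooth corners from guess
c=im[55:170,65:235]; cv2.imwrite("pics/v4.png",cv2.resize(c,(800,541),interpolation=cv2.INTER_CUBIC))
E
```

```text
heel [[518.4 106.2 215.7]
 [516.8 125.1 215.7]] along [-62.53403441 -62.50104414] lat [-9.2876718   9.65123712]
bottle cap [[653.42828364 212.40634819 125.        ]] [[659.35863933 215.19543489 125.        ]]
[[494.2 -49.   46. ]
 [476.2  67.   46. ]
 [588.  -36.8  46. ]
 [571.   80.4  46. ]]
```

View pics/v4.png

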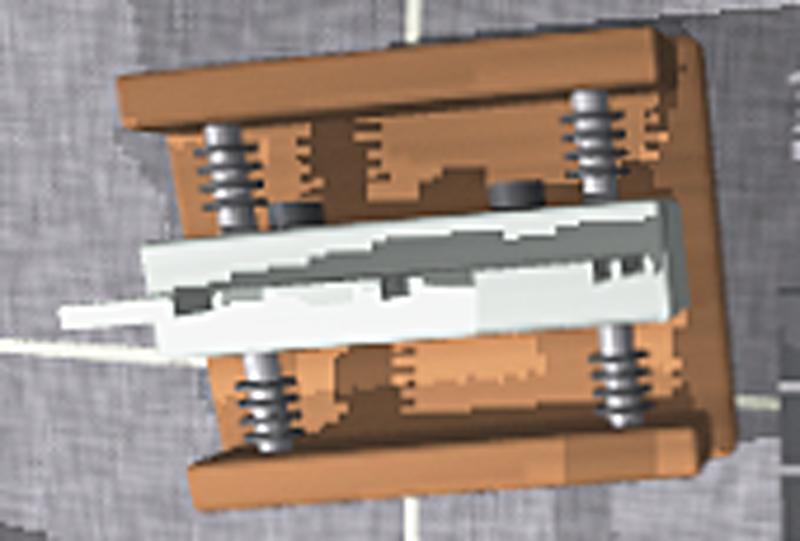

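The crop shows the right tooth top at (60–176,~312), with dark gaps starting at x=176, 386 and 596. That puts the tooth centres at about (118,312), (328,294) and (538,276).

```bash
python3 - <<'E'
from h import *
import json
p=json.load(open("w2.json"))
px=np.array([[118,312],[328,294],[538,276],[60,317],[176,307],[596,271]])/4.706+[65,55]
T=plane("wrist",px,100,p); print(T.round(1)); d=T[2]-T[0]; print(np.linalg.norm(d),"yaw",np.arctan2(-d[0],d[1]))
# base right (jig-left) edge at z16, bars inner
B=plane("wrist",np.array([[705,45],[735,450]])/4.706+[65,55],16,p); e=B[1]-B[0];print(B.round(1),np.linalg.norm(e),np.arctan2(e[1],e[0]))
# jig model check in scene and top views
for n,f in(("scene","pics/scene0.png"),("top","pics/top0.png")):
    im=cv2.imread(f); k=proj(n,T[:3]); b=k.mean(0).astype(int); s=5
    c=cv2.resize(im[b[1]-40:b[1]+40,b[0]-40:b[0]+40],None,fx=s,fy=s,interpolation=cv2.INTER_CUBIC)
    for q in k: cv2.drawMarker(c,tuple(np.round((q-b+40.5)*s).astype(int).tolist()),(0,0,255),0,10,1)
    cv2.imwrite(f"pics/c_{n}.png",c)
cv2.imwrite("pics/v5.png",cv2.convertScaleAbs(np.hstack([cv2.imread("pics/c_scene.png"),cv2.imread("pics/c_top.png")]),alpha=1.4))
E
```

```text
[[538.6 -24.2 100. ]
 [532.5  16.  100. ]
 [526.3  55.1 100. ]
 [540.2 -35.6 100. ]
 [536.9 -12.9 100. ]
 [524.6  65.7 100. ]]
80.17770236297524 yaw 0.15295749120207228
[[476.3  73.6  16. ]
 [570.2  86.3  16. ]] 94.72539985981805 0.13353971893019712
```

View pics/v5.png

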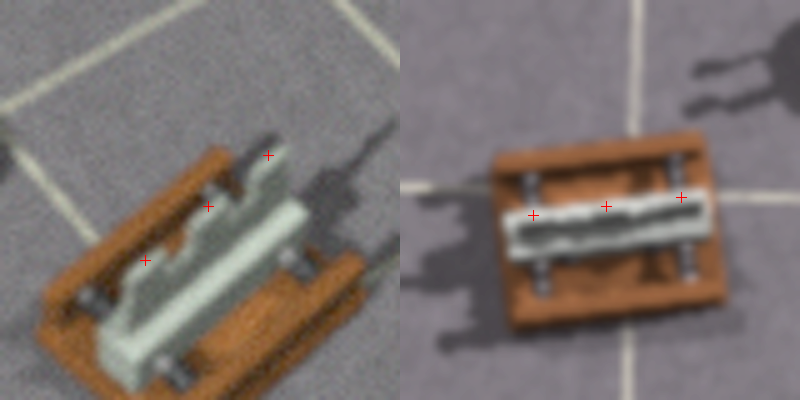

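The markers agree in both fixed views to about 2–3 mm: left tooth (526.6,55.5), middle (532.4,16), right (538.2,−23.6), jig yaw about 0.145. I'm going above the start of the left stroke.

```bash
python3 -m pendant '{"translation":[[0,0,0],[3.18,-1.43,0],[3.18,-1.43,0],[3.18,-1.43,0],[3.18,-1.42,0],[0,0,2.9],[0,0,2.9],[0,0,2.9],[0,0,0],[0,0,0]],"spin":[-3.4,0,0,0,0,0,0,0,0,0],"fingers":[1,1,1,1,1,1,1,1,1,1]}'
python3 - <<'E'
from h import *
s=manip.state(); q=s["eef_rot"]; yaw=np.arctan2(-2*q[0]*q[1],q[1]**2-q[0]**2); print("yaw",yaw,s["tool_pos"])
im=manip.snapshot("scene")[:,:,::-1]
t=s["tool_pos"]; k=proj("scene",[[526.6,55.5,100]])[0].astype(int)
cv2.imwrite("pics/v6.png",cv2.convertScaleAbs(cv2.resize(im[k[1]-60:k[1]+60,k[0]-80:k[0]+80],(800,600),interpolation=cv2.INTER_CUBIC),alpha=1.4))
E
```

```text
t: 5.7
tool_pos: [462.5, 46.6, 161.9]
eef_rot: [-0.073, 0.997, 0.0, -0.0]
wrist_force: [0.6, 0.1, -2.6]
gripper_width: 23.0
finger_force: 59.7
yaw 0.14550395694253482 [462.51000879  46.58878533 161.94970997]
```

View pics/v6.png

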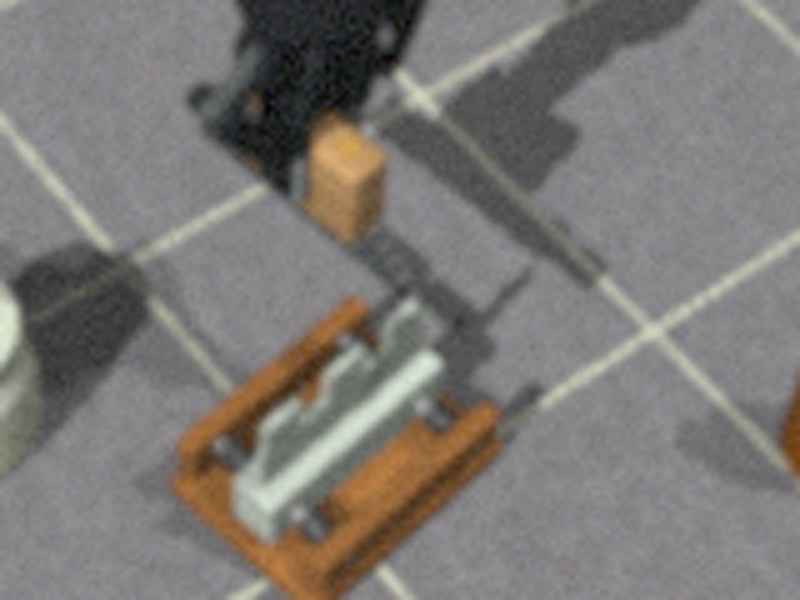

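The scene crop shows the blade held above the left tooth at (405,310), with the toe beyond it. I'm lowering to just short of contact, then to light pressure.

```bash
python3 -m pendant '{"translation":[[0,0,1.2],[0,0,0.8],[0,0,0],[0,0,0]],"spin":[0,0,0,0],"fingers":[1,1,1,1]}'
python3 -m pendant '{"translation":[[0,0,0.3],[0,0,0.3],[0,0,0],[0,0,0]],"spin":[0,0,0,0],"fingers":[1,1,1,1]}'
python3 -c "
from cell import manip
print(manip.state()['moment'],manip.state()['tool_pos'])"
```

```text
t: 6.15
tool_pos: [462.8, 46.0, 141.9]
eef_rot: [-0.072, 0.997, -0.0, 0.0]
wrist_force: [-0.1, -1.0, -2.9]
gripper_width: 23.8
finger_force: 59.9
t: 6.55
tool_pos: [462.8, 45.9, 135.5]
eef_rot: [-0.072, 0.997, -0.0, 0.0]
wrist_force: [-0.9, -0.7, 2.0]
gripper_width: 23.5
finger_force: 60.5
[ 0.05157468 -0.38978459 -0.02629394] [462.81034781  45.9394652  135.46089776]
```

```bash
python3 -m pendant '{"translation":[[-0.6,0,0.05],[-0.8,0,0],[-0.8,0,0],[-0.8,0,0],[-0.8,0,0]],"spin":[0,0,0,0,0],"fingers":[1,1,1,1,1]}'
python3 -m pendant '{"translation":[[-0.8,0,0],[-0.8,0,0],[-0.8,0,0],[-0.8,0,0],[-0.8,0,0]],"spin":[0,0,0,0,0],"fingers":[1,1,1,1,1]}'
```

```text
t: 7.05
tool_pos: [500.9, 51.4, 134.8]
eef_rot: [-0.072, 0.997, -0.0, -0.0]
wrist_force: [-4.0, -0.9, 3.2]
gripper_width: 23.4
finger_force: 60.7
t: 7.55
tool_pos: [540.4, 57.2, 134.8]
eef_rot: [-0.072, 0.997, -0.0, -0.0]
wrist_force: [-3.9, -0.4, 2.3]
gripper_width: 23.7
finger_force: 60.7
```

Left stroke done at light pressure (about 5–6 N, with 4 N drag). Lifting, then going to the middle tooth.

```bash
python3 -m pendant '{"translation":[[-0.1,0,-1],[0,0,-2],[0,0,-1.5],[2.65,-1.33,0],[2.65,-1.33,0],[2.6,-1.34,0],[0,0,1.5],[0,0,2.2],[0,0,0],[0,0,0]],"spin":[0,0,0,0,0,0,0,0,0,0],"fingers":[1,1,1,1,1,1,1,1,1,1]}'
```

```text
t: 8.55
tool_pos: [468.6, 6.5, 143.4]
eef_rot: [-0.072, 0.997, -0.0, 0.0]
wrist_force: [-0.3, -1.2, -3.3]
gripper_width: 23.2
finger_force: 59.7
```

```bash
python3 -m pendant '{"translation":[[0,0,0.45],[0,0,0.35],[0,0,0],[0,0,0]],"spin":[0,0,0,0],"fingers":[1,1,1,1]}'
```

```text
t: 8.95
tool_pos: [468.7, 6.4, 135.1]
eef_rot: [-0.072, 0.997, -0.0, 0.0]
wrist_force: [-0.2, 0.5, 2.2]
gripper_width: 23.3
finger_force: 60.6
```

```bash
python3 -m pendant '{"translation":[[-0.6,0,0.05],[-0.8,0,0],[-0.8,0,0],[-0.8,0,0],[-0.8,0,0],[-0.8,0,0],[-0.8,0,0],[-0.8,0,0],[-0.8,0,0],[-0.8,0,0]],"spin":[0,0,0,0,0,0,0,0,0,0],"fingers":[1,1,1,1,1,1,1,1,1,1]}'
python3 -m pendant '{"translation":[[-0.1,0,-1],[0,0,-2],[0,0,-1.5],[2.65,-1.33,0],[2.65,-1.33,0],[2.6,-1.34,0],[0,0,1.5],[0,0,2.2],[0,0,0],[0,0,0]],"spin":[0,0,0,0,0,0,0,0,0,0],"fingers":[1,1,1,1,1,1,1,1,1,1]}'
```

```text
t: 9.95
tool_pos: [546.2, 17.6, 134.3]
eef_rot: [-0.072, 0.997, -0.0, -0.0]
wrist_force: [-4.7, -0.5, 3.3]
gripper_width: 23.2
finger_force: 60.8
t: 10.95
tool_pos: [474.4, -33.1, 142.9]
eef_rot: [-0.072, 0.997, -0.0, 0.0]
wrist_force: [-0.1, 1.4, -3.2]
gripper_width: 23.3
finger_force: 59.7
```

```bash
python3 -m pendant '{"translation":[[0,0,0.45],[0,0,0.35],[0,0,0],[0,0,0]],"spin":[0,0,0,0],"fingers":[1,1,1,1]}'
```

```text
t: 11.35
tool_pos: [474.5, -33.3, 134.6]
eef_rot: [-0.072, 0.997, -0.0, 0.0]
wrist_force: [0.5, -0.6, 2.0]
gripper_width: 23.5
finger_force: 60.7
```

```bash
python3 -m pendant '{"translation":[[-0.6,0,0.05],[-0.8,0,0],[-0.8,0,0],[-0.8,0,0],[-0.8,0,0],[-0.8,0,0],[-0.8,0,0],[-0.8,0,0],[-0.8,0,0],[-0.8,0,0]],"spin":[0,0,0,0,0,0,0,0,0,0],"fingers":[1,1,1,1,1,1,1,1,1,1]}'
python3 -m pendant '{"translation":[[-0.1,0,-1],[0,0,-2],[0,0,-3],[0,0,-3],[0,0,-2.5],[0,0,0],[0,0,0],[0,0,0],[0,0,0]],"spin":[0,0,0,0,0,-5.4,-5.5,0,0],"fingers":[1,1,1,1,1,1,1,1,1]}'
python3 - <<'E'
from h import *
s=manip.state(); q=s["eef_rot"]; y=np.arctan2(-2*q[0]*q[1],q[1]**2-q[0]**2); t=np.array(s["tool_pos"])
im=manip.snapshot("top")[:,:,::-1]; cv2.imwrite("pics/top1.png",im)
d=np.array([492.7,-288.3])-t[:2]; f=np.array([np.cos(y),np.sin(y)])
print(t,y,"tool dx,dy cm",-d@f/10,d@[-f[1],f[0]]/10)
a=cv2.imread("pics/top0.png"); 
for nm,(x0,y0,x1,y1) in dict(tray=(322,142,392,230),pot=(328,108,358,136),tub=(262,200,322,240),bottle=(165,100,200,140)).items(): print(nm,np.abs(a[y0:y1,x0:x1].astype(int)-im[y0:y1,x0:x1]).mean())
E
```

```text
t: 12.35
tool_pos: [552.0, -21.9, 133.8]
eef_rot: [-0.072, 0.997, -0.0, -0.0]
wrist_force: [-4.3, -0.5, 4.6]
gripper_width: 23.3
finger_force: 60.8
t: 13.25
tool_pos: [552.4, -21.9, 249.0]
eef_rot: [-0.165, 0.986, 0.0, 0.0]
wrist_force: [-0.1, -0.2, -3.0]
gripper_width: 23.9
finger_force: 59.9
[552.43004784 -21.91934817 249.03771104] 0.3318031345175857 tool dx,dy cm 14.324521848606375 -23.23943580723732
tray 30.8887987012987
pot 40.32063492063492
tub 41.794583333333335
bottle 11.923571428571428
```

```bash
python3 -m pendant '{"translation":[[1.43,-2.32,0],[1.43,-2.32,0],[1.43,-2.32,0],[1.43,-2.32,0],[1.43,-2.32,0],[1.43,-2.32,0],[1.43,-2.32,0],[1.43,-2.32,0],[1.43,-2.32,0],[1.43,-2.32,0],[0,0,0],[0,0,0]],"spin":[0,0,0,0,0,0,0,0,0,0,0,0],"fingers":[1,1,1,1,1,1,1,1,1,1,1,1]}'
python3 - <<'E'
from h import *
s=manip.state(); q=s["eef_rot"]; y=np.arctan2(-2*q[0]*q[1],q[1]**2-q[0]**2); t=np.array(s["tool_pos"]); print(t,y)
im=manip.snapshot("wrist")[:,:,::-1].copy(); c,sn=np.cos(y),np.sin(y); R=np.array([[c,-sn],[sn,c]])
c,sn=np.cos(.335),np.sin(.335); R=np.array([[c,-sn],[sn,c]])
k=proj("wrist",np.c_[np.array([[-105,-55],[-105,55],[0,55],[0,-55]])@R.T+[509.2,-282.6],np.full(4,16)])
for v in k: cv2.drawMarker(im,tuple(v.round().astype(int).tolist()),(0,0,255),0,10,1)
cv2.imwrite("pics/v7.png",im)
E
```

```text
t: 14.5
tool_pos: [493.5, -288.0, 248.8]
eef_rot: [-0.166, 0.986, 0.0, 0.0]
wrist_force: [-0.5, 0.7, -2.5]
gripper_width: 23.1
finger_force: 59.8
[ 493.47584046 -287.98901326  248.75369594] 0.33260677005634987
```

View pics/v7.png

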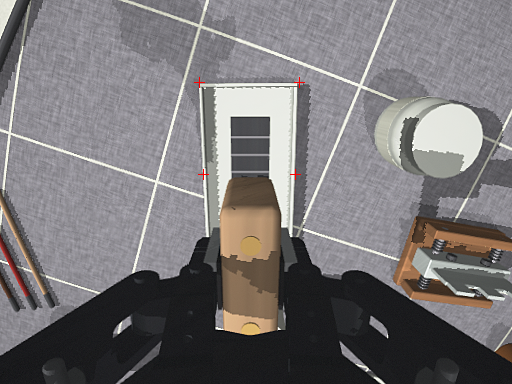

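The wrist view shows the markers on the tray's rim corners (199,82) and (299,82), with the blade centred over it. Lowering.

```bash
python3 -m pendant '{"translation":[[0,0,3],[0,0,3],[0,0,3],[0,0,3],[0,0,3],[0,0,3],[0,0,1.3],[0,0,0.7],[0,0,0.3],[0,0,0],[0,0,0]],"spin":[0,0,0,0,0,0,0,0,0,0,0],"fingers":[1,1,1,1,1,1,1,1,1,1,1]}'
```

```text
t: 15.65
tool_pos: [493.9, -288.2, 46.8]
eef_rot: [-0.167, 0.986, -0.0, 0.001]
wrist_force: [-0.5, 0.1, -3.1]
gripper_width: 22.9
finger_force: 59.8
```

```bash
python3 -m pendant '{"translation":[[0,0,0.3],[0,0,0.1],[0,0,0],[0,0,0]],"spin":[0,0,0,0],"fingers":[1,1,1,1]}'
```

```text
t: 16.05
tool_pos: [493.8, -288.3, 42.8]
eef_rot: [-0.167, 0.986, -0.001, 0.0]
wrist_force: [-3.8, 0.1, 13.0]
gripper_width: 23.4
finger_force: 62.2
```

Contact (13 N). Releasing and withdrawing.

```bash
python3 -m pendant '{"translation":[[0,0,-0.05],[0,0,0],[0,0,0],[0,0,0],[0,0,0],[0,0,0]],"spin":[0,0,0,0,0,0],"fingers":[0.3,0.3,0.3,0.3,0.3,0.3]}'
python3 -m pendant '{"translation":[[0,0,-2],[0,0,-3],[0,0,-4],[0,0,-4],[0,0,-4],[0,0,-3],[0,0,0],[0,0,0]],"spin":[0,0,0,0,0,0,0,0],"fingers":[0.3,0.3,0.3,0.3,0.3,0.3,0.3,0.3]}'
python3 - <<'E'
from h import *
w=manip.snapshot("wrist")[:,:,::-1]; s=manip.snapshot("scene")[:,:,::-1]
cv2.imwrite("pics/v8.png",np.hstack([cv2.resize(w,(400,300)),cv2.resize(s,(400,300))]))
E
```

```text
t: 16.65
tool_pos: [493.5, -288.0, 42.3]
eef_rot: [-0.167, 0.986, -0.0, -0.0]
wrist_force: [0.2, 0.2, 0.4]
gripper_width: 59.6
finger_force: 0.0
t: 17.45
tool_pos: [493.5, -288.1, 242.3]
eef_rot: [-0.167, 0.986, -0.0, 0.0]
wrist_force: [0.3, -0.5, -1.1]
gripper_width: 59.9
finger_force: 0.0
```

View pics/v8.png

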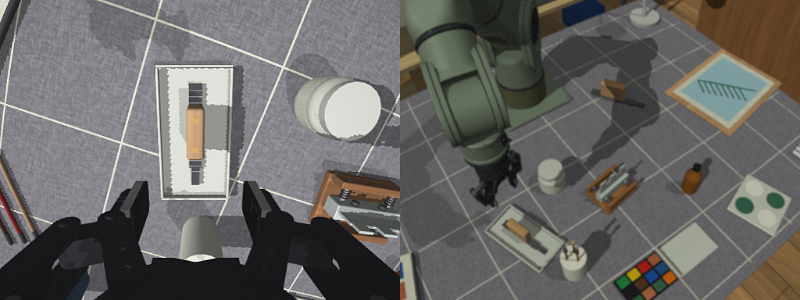

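The file lies flat, grip up, inside the tray at (195,133), and the pot, tub and bottle are undisturbed. Handing in.

```bash
python3 -c "
from cell import manip
print(manip.hand_in())"
```

```text
the job is handed in; nothing more can be done
None
```

The job is handed in at about 17.5 s: left, middle and right teeth each got one light forward stroke with a lift after it, and the file lies flat, grip up, in the tray with the pot, tub and bottle where they were; the hand-in returned no verdict.

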